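Lock the sinker mould's gate plate with its index pin

ROBOT

A 6-joint arm with a two-finger parallel gripper is mounted at the origin on the work surface. World frame = base frame: x ahead of the robot, y to its left, z up, the work surface at z = 0. Lengths are in mm, angles in rad, forces in N, time in s.
With the tool pointing down it reaches from about 300 to 775 mm from the base axis. Payload 14.6 kg.
Tool frame: the origin (TCP) lies midway between the tips of the shut fingers; the grasp point (between the pads) lies behind it (manip.grip_depth is the z of the grasp point in the tool frame, in mm); z points along the fingers, y is the line along which they close (so a half turn about z gives the same grasp; the last joint's range is limited). The gripper opens to 94 mm and grips with 3 to 60 N. Pads are 16 mm wide; open, the fingers measure 119 mm over their backs; the gripper's body (75 mm by 177 mm) begins 78 mm behind the grasp point.
Start: joints at [-1.175, 0.3, 1.521, -0, 1.321, -0.067], TCP at [245.542, -492.136, 205.446] pointing down, gripper open.
Joint ranges: [-3.03, 3.03], [-0.79, 2.21], [0.23, 2.52], [-1.04, 4.18], [0, 3.07], [-2.55, 2.55]. Speed limits (rad/s): [2.22, 2.22, 2.57, 3.14, 3.14, 3.14].

INTERFACE

Orientations are given as [roll, pitch, yaw] about the fixed x, y, z axes, in that order (R = Rz(yaw) Ry(pitch) Rx(roll)).
In Python, from cell import manip gives the robot as it stands.
- The arm moves only by the shell command python3 nudge.py 'ROWS' [OPENING] [FORCE]. ROWS is a JSON list of rows, 1 to 5 of them, each an object with the fields dx, dy, dz (the shift in units of 50 mm), wx, wy, wz (a rotation vector in units of 0.1 rad); a field left out counts as zero; each row is the pose to reach, as a shift and turn from the pose commanded when the command began, along the tool's axes at that moment; what a row does not reach only later rows make up. A row lasts 1/10 s, in which the tool goes at most 50 mm and 0.15 rad, less where a joint would pass 70% of its speed; a pose out of reach is approached as far as the arm can. OPENING is the finger opening in mm, set as the command begins (- or left out keeps the last). The fingers move at their own pace and stop on an object; FORCE is the grip in N (left out, the last holds). Time passes only in rows, so rows that do not move let the fingers close. It prints the time, the measured TCP pose, the force, the opening and the grip force at its end. Input that does not fit is refused with a message, and nothing moves.
- manip.read_state(): the state, without advancing time (a new reading comes with each control period).
- manip.camera(name): name is "scene" or "side" or "wrist"; returns (picture, depth): 480x640x3 uint8, red, green, blue; 480x640 float32, mm along the optical axis (not along the pixel's ray), 0 where there is no reading.
- manip.camera_info(name): a dict with "K" (3x3 intrinsics, pixels), "rvec" (rotation vector, rad) and "tvec" (3), from world to camera coordinates, as OpenCV has them; the wrist camera has in their place "mount" (4x4, takes a point from camera to tool coordinates, whose origin is the TCP and whose axes are the flange's). Camera axes: x right, y down, z forward; pixel columns grow to the right and rows downward; lengths in mm; the calibration is good to about 2 mm. A picture is of the moment at which its call begins: read the wrist's pose just before it. camera_info takes no time and is no camera call.
- manip.sign_off(): hands the job in; it is judged then, once.
The state is a dict: "clock": time; "joints": joint angles; "qd": joint speeds; "effort": joint torques, N m; "eef_pos": TCP position; "eef_rot": TCP orientation; "wrist_force": force on the tool from outside, world axes, zero at the start; "moment": the same for the moment, N m; "finger_gap": finger opening in mm; "finger_force": force on a finger pad.
Only numpy, scipy, OpenCV 4.12 (cv2) and the standard library are available. Lean on these libraries where they do the work, as an engineer would, in place of code of your own. Each camera call takes 0.05 s, during which the arm holds its last target. There are 200 camera calls.

TASK

Get the round sinker mould ready for pouring: take the steel index pin out of its wooden rest, put it through the round hole in the turning gate plate, and turn the plate clockwise (seen from above) while feeling gently for the hidden socket underneath, which lies roughly opposite the mould's wooden handle. When the pin drops into the socket, seat it fully home with its head down on the plate and let go. Don't force it - never lean on the mould through the pin with more than about 30 N - and leave the other things on the bench where they are.

Things in the scene. Friction and masses are not known exactly. Their poses are not given: they have to be found in the camera images.
- mould: Fixed round steel mould, 176 mm across; origin under its centre on the bench, z up. A dark rim wall 12 mm thick, top 55 mm high, surrounds the light-metal gate plate (144 mm across, 12 mm thick, top 53 mm above the bench). Its +x axis points from the centre along its only handle (wood, 28 mm thick). Heights here are above the bench.
- handle_end (a point): Outer end of the mould's wooden handle, 187 mm from the mould's centre along the mould's +x axis, 30 mm above the bench.
- plate_grip (a point): Middle of the grip bar on the gate plate, on the turning axis, 75 mm high. Bar 36 mm long, 16 mm thick, from 63 to 87 mm high; its length lies along the line from the centre to the hole. The plate turns on the mould's vertical axis, stays where it is left, cannot lift; friction 0.12 N m (2 N at the hole). Its three narrow black pouring slots (28 x 7 mm) are not for the pin.
- gate_hole (a point): Centre of the gate plate's one round through hole, diameter 15 mm, at the plate's top (53 mm high), 55 mm from the mould's centre; turns with the plate. Its bearing from the centre starts 0.65 to 1.05 rad counterclockwise (from above) of the mould's -x axis: turn clockwise 0.25 to 1.45 rad to reach the socket. Stops: 1.2 rad counterclockwise, 0.6 rad clockwise of -x.
- ring_centre (a point): Centre of the fixed ring's flat top under the plate, 40 mm high. Its one socket (diameter 15, 20 mm deep, 55 mm from the centre) is unseen, at a bearing within 0.40 rad either side of the mould's -x axis (away from the handle). Elsewhere a pin through the plate's hole rests on the ring, its head 17 mm above the plate, and slides along it as the plate turns; the pin itself can drag the plate round.
- index_pin: Loose steel index pin, about 140 g: shank 12 mm in diameter, 30 mm long, its foot tapered over 3 mm, under a plain round head 24 mm in diameter, 34 mm tall. Origin at the centre of the foot, z up the pin. Stands in its rest at the start, head's underside on the rest's top. Fully home, the head's underside lies on the gate plate and the foot is 23 mm above the bench.
- pin_rest: Fixed wooden block 60 x 60 x 35 mm with one upright 15 mm hole through its middle that holds the pin; origin under its centre on the bench.
- sinker_a: Bystander: loose bell-shaped lead sinker, 44 mm across, 56 mm tall with its brass loop, standing on the bench; origin under its centre.
- sinker_b: Bystander: a second bell-shaped sinker just like the other; origin under its centre.
- ingot: Bystander: loose lead ingot 90 x 36 x 22 mm (long along its x), lying on the bench; origin under its centre.
- jar: Bystander: cobalt glass jar, 66 mm across and 85 mm tall, standing; origin under its centre.
- ladle: Bystander: chrome ladle lying on the bench, bowl 76 mm across and 32 mm tall, handle along its +y to 240 mm; origin under the bowl's centre.
- hammer: Bystander: hammer lying along its x on the bench.

How it is judged:
By the outcome, as a careful person would: the job done as asked, in the order asked, and still so for the second after the job is handed in, with the robot touching nothing.
It also fails if it takes over 72 s, if anything falls off the work surface, if the arm or the gripper's body presses on something with over 40 N, if the wrist force passes 120 N, or if a joint passes its speed limit or range.

## Working session

There is one attempt and no reset: what is moved stays moved. The work goes in short steps, Python scripts to look and compute and a shell command to move; the robot and the scene stay as the last step left them, time stands still between calls to the robot, and variables do not carry over. Pictures are saved under pics/ and viewed, at most 10 in all, crops included, and the job is handed in when it is done.

```bash
ls; mkdir -p pics; python3 - <<'E'
from cell import manip
import cv2,numpy as np
print(manip.read_state()); print(manip.grip_depth)
for n in("scene","side"):
    p,d=manip.camera(n); cv2.imwrite(f"pics/{n}0.png",p[:,:,::-1]); np.save(f"pics/{n}0.npy",d); print(n,manip.camera_info(n))
print(manip.camera_info("wrist"))
E
```

```text
cell.py
nudge.py
pics
{'clock': 0.0, 'joints': array([-1.17458471e+00,  3.00440786e-01,  1.52156397e+00,  1.76952010e-06,
        1.32072218e+00, -6.66262347e-02]), 'qd': array([-0.00071621,  0.00046419,  0.00147143,  0.00027814,  0.00139015,
       -0.00092125]), 'effort': array([-3.64064363e-04, -5.31800365e+01, -3.52735627e+01,  7.07483548e-02,
        2.43735110e-02, -8.45801969e-05]), 'eef_pos': array([ 245.45280525, -491.89978766,  204.91020237]), 'eef_rot': array([-3.14046100e+00, -7.72275263e-05,  4.62837365e-01]), 'wrist_force': array([0.13356283, 0.49664215, 0.2659909 ]), 'moment': array([-0.02141231, -0.07570497,  0.01217842]), 'finger_force': 0.0, 'finger_gap': 94.17859159338043}
-18.8
scene {'K': array([[439.12317377,   0.        , 312.46576609],
       [  0.        , 439.12317377, 246.71151459],
       [  0.        ,   0.        ,   1.        ]]), 'rvec': array([ 1.64521763,  1.61591594, -0.88959489]), 'tvec': array([ -27.52219156, -233.45054959, 1674.88218002])}
side {'K': array([[440.33368079,   0.        , 318.77578698],
       [  0.        , 440.33368079, 242.90284037],
       [  0.        ,   0.        ,   1.        ]]), 'rvec': array([ 0.95764743, -2.38279532,  1.11114344]), 'tvec': array([435.53741048, 290.89550568, 900.02255878])}
{'K': array([[336.99167949,   0.        , 326.10668899],
       [  0.        , 336.99167949, 240.51783718],
       [  0.        ,   0.        ,   1.        ]]), 'mount': array([[ 1.66944410e-04, -9.57666268e-01, -2.87880690e-01,
         8.38944005e+01],
       [ 9.99999986e-01,  1.55164346e-04,  6.37373326e-05,
        -1.02204598e-01],
       [-1.63702745e-05, -2.87880696e-01,  9.57666280e-01,
        -1.78984097e+02],
       [ 0.00000000e+00,  0.00000000e+00,  0.00000000e+00,
         1.00000000e+00]])}
```
View pics/scene0.png

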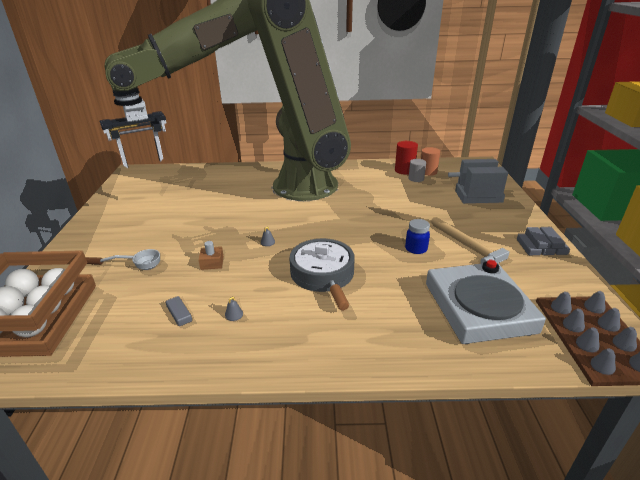

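View pics/side0.png

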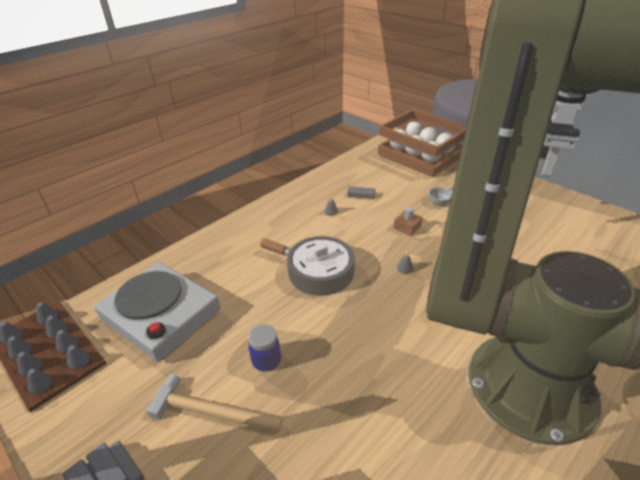

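The scene view shows the pin at (210,247) in its rest (211,260), and the mould at (322,263) with its handle toward (340,298). In the side view the pin is at (408,213) and the plate at (321,258).

```bash
cat > h.py <<'E'
from cell import manip
import cv2,numpy as np
from scipy.spatial.transform import Rotation as R
def cam(n,s=None):
    i=manip.camera_info(n)
    if n=="wrist":
        s=s or manip.read_state(); T=np.eye(4)
        T[:3,:3]=R.from_euler('xyz',s["eef_rot"]).as_matrix(); T[:3,3]=s["eef_pos"]
        T=T@i["mount"]; return i["K"],T[:3,:3],T[:3,3]
    r=cv2.Rodrigues(i["rvec"])[0]; return i["K"],r.T,-r.T@i["tvec"]
def ray(c,u,v,z):
    K,r,t=c; d=r@np.linalg.solve(K,[u,v,1.]); return t+d*(z-t[2])/d[2]
def pix(c,P):
    K,r,t=c; p=K@(r.T@(np.array(P)-t)); return p[:2]/p[2]
def cloud(c,d):
    K,r,t=c; v,u=np.mgrid[:480,:640]; z=d
    P=np.stack([(u-K[0,2])/K[0,0]*z,(v-K[1,2])/K[1,1]*z,z],-1)@r.T+t; P[d<=0]=np.nan; return P
def shift(target,s=None):  # world TCP target -> tool-axes shift from measured pose
    s=s or manip.read_state(); return R.from_euler('xyz',s["eef_rot"]).as_matrix().T@(np.array(target)-s["eef_pos"])
E
python3 - <<'E'
from h import *
a=cam("scene");b=cam("side")
print("pin",ray(a,209.5,243,69),ray(b,409,209,69))
print("mould",ray(a,322,257,53),ray(b,321,257,53))
print("handle",ray(a,343,302,30),ray(b,264,243,30))
s=manip.read_state();print(shift([ray(a,209.5,243,69)[0]-80,ray(a,209.5,243,69)[1],250]))
for n,c in(("scene",a),("side",b)):
    P=cloud(c,np.load(f"pics/{n}0.npy"))
    for (u,v) in ([(211,260),(209,243),(322,263)] if n=="scene" else [(408,213),(321,258)]): print(n,P[v,u])
E
```

```text
pin [ 497.43112432 -261.26793893   69.        ] [ 496.83644546 -258.80272003   69.        ]
mould [554.28799212  50.77965931  53.        ] [549.58765982  51.54924859  53.        ]
handle [713.43261737  97.50328141  30.        ] [725.71112995  98.92854915  30.        ]
[ 256.86906742 -129.66648455  -44.88096907]
scene [ 521.49595991 -258.73129693   27.92917235]
scene [ 498.58262383 -262.32686721   69.7773698 ]
scene [581.15536302  50.11426092  52.41899138]
side [ 493.23158407 -250.28933571   61.07992285]
side [538.60552939  62.55764997  63.26665167]
```

```bash
python3 -c "
from h import *
print(shift([497,-260,180]))"
```

```text
[328.62913669 -95.2091189   25.09042549]
```

Units first: shifts go in units of 50 mm and turns go in units of 0.1 rad. So 236 mm is 4.72, 190 mm is 3.8.

```bash
python3 nudge.py '[{"dx": 0.96,"dy": -0.28,"dz": 0.08},{"dx": 1.92,"dy": -0.56,"dz": 0.16},{"dx": 2.88,"dy": -0.84,"dz": 0.24},{"dx": 3.8,"dy": -1.12,"dz": 0.3},{"dx": 4.72,"dy": -1.38,"dz": 0.36}]' 60; python3 nudge.py '[{"dx": 0.92,"dy": -0.26,"dz": 0.08},{"dx": 1.84,"dy": -0.52,"dz": 0.14},{"dx": 1.84,"dy": -0.52,"dz": 0.14},{"dx": 1.84,"dy": -0.52,"dz": 0.14}]'
python3 - <<'E'
from h import *
s=manip.read_state(); p,d=manip.camera("wrist"); cv2.imwrite("pics/w1.png",p[:,:,::-1]); np.save("pics/w1.npy",d)
c=cam("wrist",s); P=cloud(c,d); m=abs(P[...,2]-69)<3; m&=(np.hypot(P[...,0]-497,P[...,1]+260)<30); print(m.sum(),np.nanmean(P[m],0),P[m].min(0),P[m].max(0),s["eef_pos"],s["eef_rot"],pix(c,[497,-260,69]))
E
```

```text
clock: 0.6
eef_pos: [427.0, -323.3, 187.2]
eef_rot: [-3.141, 0.0, 0.463]
wrist_force: [0.1, -0.7, 0.5]
finger_gap: 60.5
finger_force: 0.0
clock: 1.0
eef_pos: [496.8, -260.0, 179.9]
eef_rot: [-3.141, 0.001, 0.465]
wrist_force: [-0.8, -0.1, -1.1]
finger_gap: 60.1
finger_force: 0.0
517 [ 496.68676729 -264.27088875   68.7742394 ] [ 484.58961339 -276.40866031   66.23297521] [ 507.81338056 -252.9841466    71.00754917] [ 496.80153079 -260.02188159  179.90026707] [-3.14074533e+00  6.83121253e-04  4.64696374e-01] [326.38259567 236.76369658]
```

View pics/w1.png

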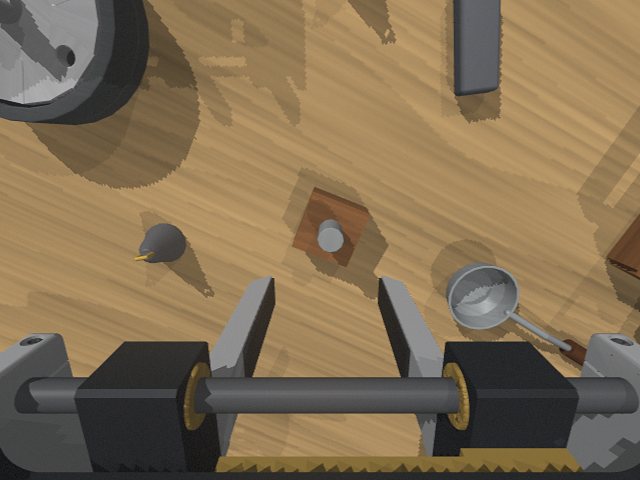

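The wrist view shows the pin's top circle at (330,239), standing in its rest, with the fingers clear. The gate hole is visible at (67,55).

```bash
python3 -c "
from h import *
c=cam('wrist'); p=ray(c,330.3,238.5,69); print(p,shift([496.8,-262.5,42]),shift([p[0],p[1],42])); print(ray(c,67,55,53))"
```

```text
[ 496.56391054 -264.75435298   69.        ] [ -0.19785175   1.78151569 138.14891528] [ -1.41622565   3.69290537 138.14858949]
[535.67267855  -5.24364479  53.        ]
```

Converted, 3 mm is 0.06, 139 mm is 2.78.

```bash
python3 nudge.py '[{"dx": -0.02,"dy": 0.06,"dz": 0.96},{"dx": -0.02,"dy": 0.06,"dz": 1.8},{"dx": -0.02,"dy": 0.06,"dz": 2.5},{"dx": -0.02,"dy": 0.06,"dz": 2.78},{"dx": -0.02,"dy": 0.06,"dz": 2.78}]' 60; python3 nudge.py '[{},{},{},{},{}]' 20 30;python3 nudge.py '[{},{}]'
```

```text
clock: 1.55
eef_pos: [495.9, -264.3, 40.4]
eef_rot: [-3.139, 0.001, 0.461]
wrist_force: [0.2, -0.1, -1.0]
finger_gap: 60.0
finger_force: 0.0
clock: 2.05
eef_pos: [497.3, -263.9, 41.9]
eef_rot: [3.141, -0.0, 0.463]
wrist_force: [-2.1, -0.9, 4.3]
finger_gap: 23.3
finger_force: 25.4
clock: 2.25
eef_pos: [497.3, -263.9, 41.9]
eef_rot: [3.141, -0.0, 0.463]
wrist_force: [-0.8, 0.8, 5.4]
finger_gap: 23.5
finger_force: 30.0
```

Converted, -133 mm is -2.66, -105 mm is -2.1.

```bash
python3 nudge.py '[{"dz": -0.6},{"dz": -1.4},{"dz": -2.1},{"dz": -2.66},{"dz": -2.66}]'; python3 -c "
from h import *
print(shift([536,-5,175]))"
```

```text
clock: 2.75
eef_pos: [498.3, -264.5, 178.2]
eef_rot: [3.136, -0.003, 0.463]
wrist_force: [0.3, -0.1, -1.7]
finger_gap: 23.3
finger_force: 30.0
[ 149.63211443 -215.37893997    2.53433482]
```

Converted, -173 mm is -3.46, -144 mm is -2.88, -0.14 rad is -1.4.

```bash
python3 nudge.py '[{"dx": 0.5,"dy": -0.72,"wz": -1.4},{"dx": 1,"dy": -1.44,"wz": -2.8},{"dx": 1.5,"dy": -2.16,"wz": -4.2},{"dx": 2,"dy": -2.88,"wz": -5.6},{"dx": 2.4,"dy": -3.46,"wz": -6.9}]'; python3 -c "
from h import *
print(shift([536,-5,175]))"
```

```text
clock: 3.25
eef_pos: [526.7, -53.2, 173.1]
eef_rot: [-3.14, 0.0, 1.159]
wrist_force: [0.4, -0.1, -1.4]
finger_gap: 23.5
finger_force: 30.0
[ 47.84274898 -10.79251197  -1.90911835]
```

Converted, 46 mm is 0.92, 44 mm is 0.88, -0.13 rad is -1.3.

```bash
python3 nudge.py '[{"dx": 0.5,"dy": -0.1,"dz": -0.02,"wz": -1},{"dx": 0.88,"dy": -0.2,"dz": -0.02,"wz": -1.3},{"dx": 0.92,"dy": -0.22,"dz": -0.04,"wz": -1.3},{"dx": 0.92,"dy": -0.22,"dz": -0.04,"wz": -1.3},{"dx": 0.92,"dy": -0.22,"dz": -0.04,"wz": -1.3}]'
python3 - <<'E'
from h import *
s=manip.read_state(); p,d=manip.camera("wrist"); cv2.imwrite("pics/w2.png",p[:,:,::-1]); np.save("pics/w2.npy",d)
print(s["eef_pos"],s["eef_rot"]); np.savez("pics/w2s.npz",p=s["eef_pos"],r=s["eef_rot"])
c=cam("wrist",s); P=cloud(c,d); m=abs(P[...,2]-53)<1.5; print(m.sum(),np.nanmean(P[m],0))
E
```

```text
clock: 3.75
eef_pos: [535.6, -9.7, 175.9]
eef_rot: [-3.141, 0.0, 1.281]
wrist_force: [-0.6, -0.5, -1.4]
finger_gap: 23.5
finger_force: 30.0
[535.57777699  -9.73308815 175.90600865] [-3.14085728e+00  3.47926257e-04  1.28145576e+00]
21148 [551.29783345  55.36681447  52.7641444 ]
```

View pics/w2.png

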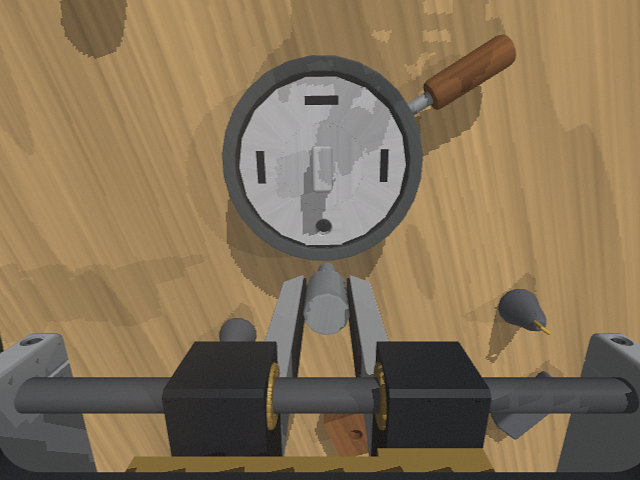

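The wrist view shows the hole at (323,226), the plate centre near (323,159), the handle's outer end near (506,47), and the pin's foot near (325,268).

```bash
python3 - <<'E'
from h import *
z=np.load("pics/w2s.npz"); s=dict(eef_pos=z["p"],eef_rot=z["r"]); c=cam("wrist",s)
im=cv2.imread("pics/w2.png"); 
h=ray(c,323,226,53)
L=[ray(c,*q,55) for q in((222,160),(422,160),(321,55.5),(323,260))]
ctr=np.array([(L[0]+L[1])/2,(L[2]+L[3])/2]);print("h",h,"rim",L,ctr)
print("handle",ray(c,507,47,35)); Rm=R.from_euler('xyz',s["eef_rot"]).as_matrix()
print("foot px",pix(c,s["eef_pos"]+Rm@[0,0,37]),"head bottom px",pix(c,s["eef_pos"]+Rm@[0,0,7]))
cr=np.hstack([cv2.resize(im[200:300,270:380],None,fx=4,fy=4,interpolation=cv2.INTER_CUBIC)]);cv2.imwrite("pics/w2c.png",cr)
g=cv2.cvtColor(im,cv2.COLOR_BGR2GRAY)[215:237,310:337];m=g<70;v,u=np.nonzero(m);print("dark",u.mean()+310,v.mean()+215,u.min()+310,u.max()+310,v.min()+215,v.max()+215)
E
```

```text
h [534.49612988  -1.78587182  53.        ] rim [array([467.65498717,  80.15161645,  55.        ]), array([633.84654069,  30.72874332,  55.        ]), array([573.46321034, 133.39946924,  55.        ]), array([525.12921254, -33.04277734,  55.        ])] [[550.75076393  55.44017989  55.        ]
 [549.29621144  50.17834595  55.        ]]
handle [726.77072534  98.88304681  35.        ]
foot px [326.44332128 267.24743203] head bottom px [326.42525952 285.40768476]
dark 323.17857142857144 225.35 316 330 219 231
```

View pics/w2c.png

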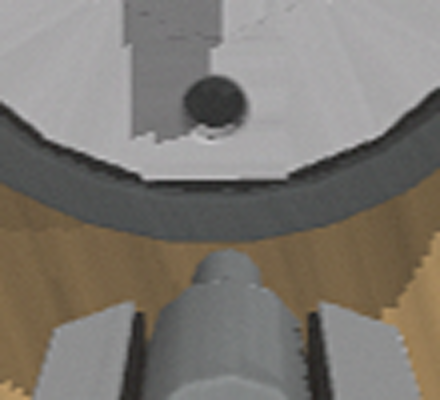

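The crop shows the hole's rim centred at about (215,106) in the crop, which is (323.9,226.5) in the full image. The foot is centred at x≈326.9, against 326.4 predicted, so the calibration agrees.

```bash
python3 - <<'E'
from h import *
from scipy.optimize import least_squares as ls
z=np.load("pics/w2s.npz"); s=dict(eef_pos=z["p"],eef_rot=z["r"]); c=cam("wrist",s)
h=ray(c,323.9,226.3,53)
P=np.array([ray(c,*q,55)[:2] for q in((222,160),(422,160),(321,55.5),(323,260))])
r=ls(lambda x:np.hypot(*(P-x[:2]).T)-x[2],[550,52,88]).x
# plate edge by brightness: inner rim ellipse hints
print("h",h,"c",r,"dist",np.hypot(*(h[:2]-r[:2])),"bearing",np.arctan2(*(h[:2]-r[:2])[::-1]))
e=ray(c,507,47,35);print("handle bearing",np.arctan2(e[1]-r[1],e[0]-r[0]))
print(shift([h[0],h[1],105]))
E
```

```text
h [535.21082442  -2.29603635  53.        ] c [549.19648549  50.21398785  86.76140139] dist 54.34060504929292 bearing -1.8310962258595622
handle bearing 0.26750813346406715
[ 7.11138072 -2.51723469 71.06944231]
```

Converted, -2 mm is -0.04, 79 mm is 1.58.

```bash
python3 nudge.py '[{"dx": 0.1,"dy": -0.04,"dz": 0.4},{"dx": 0.14,"dy": -0.056,"dz": 0.9},{"dx": 0.14,"dy": -0.056,"dz": 1.4},{"dx": 0.14,"dy": -0.056,"dz": 1.58},{"dx": 0.14,"dy": -0.056,"dz": 1.58}]'
python3 - <<'E'
from h import *
s=manip.read_state(); p,d=manip.camera("wrist"); cv2.imwrite("pics/w3.png",cv2.resize(p[200:360,250:410,::-1],None,fx=3.75,fy=3.75,interpolation=cv2.INTER_CUBIC))
c=cam("wrist",s); Rm=R.from_euler('xyz',s["eef_rot"]).as_matrix(); print(s["eef_pos"],s["eef_rot"],pix(c,s["eef_pos"]+Rm@[0,0,37]),pix(c,[535.2,-2.3,53]))
E
```

```text
clock: 4.3
eef_pos: [534.6, -2.0, 96.6]
eef_rot: [-3.14, 0.0, 1.282]
wrist_force: [0.3, 0.1, 0.4]
finger_gap: 23.3
finger_force: 30.0
[534.63505875  -1.97749116  96.60487996] [-3.13960394e+00  4.96611518e-04  1.28181629e+00] [326.443551   267.24770467] [327.46931914 264.00991476]
```

View pics/w3.png

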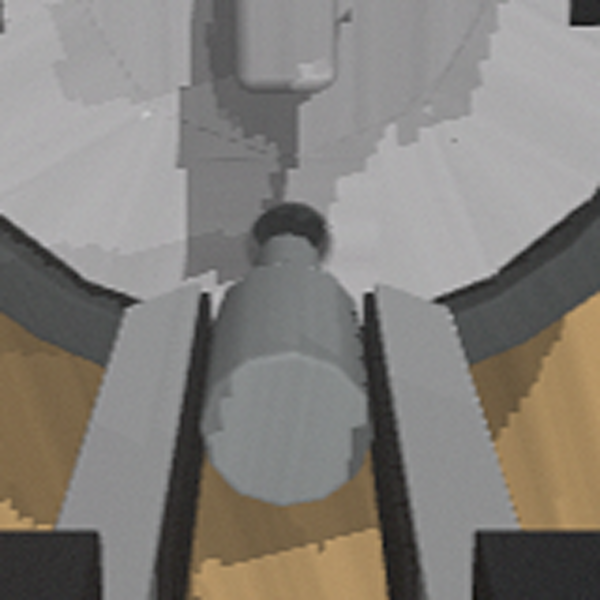

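The crop shows the foot centred sideways over the hole (shank x≈289, hole x≈290). Fore and aft the offset agrees with the geometry, so the pin is lined up to go in.

Converted, 12 mm is 0.24, 4 mm is 0.08.

```bash
python3 nudge.py '[{"dz": 0.08},{"dz": 0.16},{"dz": 0.24},{"dz": 0.3},{"dz": 0.3}]'; python3 nudge.py '[{"dz": 0.04},{"dz": 0.08},{"dz": 0.08}]'
```

```text
clock: 4.85
eef_pos: [534.9, -1.4, 82.0]
eef_rot: [-3.141, 0.0, 1.283]
wrist_force: [0.2, -0.1, -1.1]
finger_gap: 23.4
finger_force: 30.0
clock: 5.15
eef_pos: [535.0, -1.4, 78.2]
eef_rot: [-3.141, 0.0, 1.283]
wrist_force: [0.3, 0.3, -2.2]
finger_gap: 23.2
finger_force: 30.0
```

Converted, 1 mm is 0.02.

```bash
python3 nudge.py '[{"dz": 0.02},{"dz": 0.02}]'; python3 nudge.py '[{"dz": 0.014},{"dz": 0.014}]'
```

```text
clock: 5.35
eef_pos: [535.1, -1.4, 77.4]
eef_rot: [-3.141, 0.0, 1.283]
wrist_force: [0.2, -0.7, -1.8]
finger_gap: 23.2
finger_force: 30.0
clock: 5.55
eef_pos: [535.3, -1.4, 76.9]
eef_rot: [3.141, -0.0, 1.283]
wrist_force: [-0.9, 0.8, 0.9]
finger_gap: 23.6
finger_force: 30.0
```

Converted, 0.7 mm is 0.014.

```bash
python3 nudge.py '[{"dz": 0.014},{"dz": 0.014}]'; python3 nudge.py '[{"dz": 0.014},{"dz": 0.014}]'
```

```text
clock: 5.75
eef_pos: [535.4, -1.4, 76.8]
eef_rot: [3.141, -0.0, 1.283]
wrist_force: [-2.9, -0.6, 7.7]
finger_gap: 23.3
finger_force: 30.0
clock: 5.95
eef_pos: [535.5, -1.4, 76.7]
eef_rot: [3.14, -0.0, 1.283]
wrist_force: [-3.8, 0.6, 14.6]
finger_gap: 23.7
finger_force: 30.0
```

```bash
python3 nudge.py '[{"dy": -0.033,"dz": -0.01,"wz": 0.3},{"dy": -0.066,"dz": -0.01,"wz": 0.6},{"dx": 0.002,"dy": -0.099,"dz": -0.01,"wz": 0.9},{"dx": 0.004,"dy": -0.132,"dz": -0.01,"wz": 1.2},{"dx": 0.008,"dy": -0.165,"dz": -0.01,"wz": 1.5}]';  python3 nudge.py '[{}]'; python3 -c "
from h import *
s=manip.read_state(); print(R.from_euler('xyz',s['eef_rot']).inv().apply(s['wrist_force']),s['moment'])"
```

```text
clock: 6.45
eef_pos: [528.7, 0.9, 76.9]
eef_rot: [3.138, -0.001, 1.131]
wrist_force: [3.4, -1.8, 3.3]
finger_gap: 23.4
finger_force: 30.0
clock: 6.55
eef_pos: [528.5, 1.0, 76.8]
eef_rot: [3.138, -0.001, 1.132]
wrist_force: [3.8, -2.5, 6.1]
finger_gap: 23.2
finger_force: 30.0
[-0.60144375  4.49786071 -6.07483238] [-0.50429019 -1.06294519  0.00259778]
```

```bash
cat > f.py <<'E'
from h import *
import sys
s=manip.read_state(); f=R.from_euler('xyz',s['eef_rot']).inv().apply(s['wrist_force'])
v=s['eef_pos'][:2]-[549.2,50.2]
print("tool f",f.round(1),"z",s['eef_pos'][2].round(2),"r",np.hypot(*v).round(1),"bearing",np.arctan2(v[1],v[0]).round(3),"clk",round(s['clock'],2))
sys.exit(0 if s['eef_pos'][2]>76.2 and np.abs(f).max()<15 else 1)
E
python3 nudge.py '[{"dy": -0.033,"wz": 0.3},{"dy": -0.066,"wz": 0.6},{"dx": 0.002,"dy": -0.099,"wz": 0.9},{"dx": 0.004,"dy": -0.132,"wz": 1.2},{"dx": 0.008,"dy": -0.165,"wz": 1.5}]';  python3 f.py && python3 nudge.py '[{"dy": -0.033,"wz": 0.3},{"dy": -0.066,"wz": 0.6},{"dx": 0.002,"dy": -0.099,"wz": 0.9},{"dx": 0.004,"dy": -0.132,"wz": 1.2},{"dx": 0.008,"dy": -0.165,"wz": 1.5}]';  python3 f.py
```

```text
clock: 7.05
eef_pos: [521.3, 4.8, 76.8]
eef_rot: [3.138, -0.001, 0.983]
wrist_force: [4.7, -3.8, 6.0]
finger_gap: 23.6
finger_force: 30.0
tool f [-0.5  6.  -6. ] z 76.83 r 53.3 bearing -2.121 clk 7.05
clock: 7.55
eef_pos: [514.6, 9.6, 76.8]
eef_rot: [3.138, -0.002, 0.833]
wrist_force: [4.1, -3.9, 6.6]
finger_gap: 23.5
finger_force: 30.0
tool f [-0.2  5.7 -6.5] z 76.81 r 53.3 bearing -2.276 clk 7.55
```

Converted, -2.75 mm is -0.055, -5.5 mm is -0.11, 0.05 rad is 0.5.

```bash
python3 nudge.py '[{"dy": -0.028,"wz": 0.25},{"dy": -0.055,"wz": 0.5},{"dx": 0.002,"dy": -0.082,"wz": 0.75},{"dx": 0.003,"dy": -0.11,"wz": 1}]' >/dev/null; python3 f.py && python3 nudge.py '[{"dy": -0.028,"wz": 0.25},{"dy": -0.055,"wz": 0.5},{"dy": -0.055,"wz": 0.5}]' >/dev/null; python3 f.py && python3 nudge.py '[{"dy": -0.028,"wz": 0.25},{"dy": -0.055,"wz": 0.5},{"dy": -0.055,"wz": 0.5}]' >/dev/null; python3 f.py &&  python3 nudge.py '[{"dy": -0.028,"wz": 0.25},{"dy": -0.055,"wz": 0.5},{"dy": -0.055,"wz": 0.5}]' >/dev/null; python3 f.py
```

```text
tool f [ 1.   7.  -6.4] z 76.79 r 53.3 bearing -2.38 clk 7.95
tool f [ 0.6  4.5 -6.1] z 76.77 r 53.3 bearing -2.434 clk 8.25
tool f [ 1.2  4.2 -6.1] z 76.63 r 53.4 bearing -2.489 clk 8.55
tool f [1.4 1.5 0.3] z 75.66 r 54.2 bearing -2.557 clk 8.85
```

Vertical force fell to zero and z dropped 1 mm, so the pin has found the socket. I'll ease it down.

Converted, 1 mm is 0.02.

```bash
python3 nudge.py '[{"dz": 0.02},{"dz": 0.02}]' >/dev/null; python3 f.py;  python3 nudge.py '[{"dz": 0.02},{"dz": 0.02}]' >/dev/null; python3 f.py
```

```text
tool f [-1.   1.   0.4] z 74.55 r 54.2 bearing -2.558 clk 9.05
tool f [-0.3  0.4 -4.1] z 73.92 r 54.0 bearing -2.559 clk 9.25
```

Converted, -0.5 mm is -0.01, 0.01 rad is 0.1.

```bash
python3 nudge.py '[{"dy": -0.01,"wz": 0.1},{"dy": -0.01,"wz": 0.1}]' >/dev/null; python3 f.py;  python3 nudge.py '[{"dy": -0.01,"wz": 0.1},{"dy": -0.01,"wz": 0.1}]' >/dev/null; python3 f.py
```

```text
tool f [ 0.6 -0.1 -2.8] z 73.81 r 54.0 bearing -2.565 clk 9.45
tool f [ 0.6  1.5 -0.8] z 73.7 r 54.1 bearing -2.574 clk 9.65
```

```bash
python3 nudge.py '[{"dy": -0.01,"dz": 0.01,"wz": 0.1},{"dy": -0.01,"dz": 0.01,"wz": 0.1}]' >/dev/null; python3 f.py;  python3 nudge.py '[{"dz": 0.02},{"dz": 0.02}]' >/dev/null; python3 f.py && python3 nudge.py '[{"dz": 0.02},{"dz": 0.02}]' >/dev/null; python3 f.py
```

```text
tool f [0.4 1.5 1.3] z 73.14 r 54.1 bearing -2.582 clk 9.85
tool f [0.  2.  2.1] z 72.12 r 54.1 bearing -2.583 clk 10.05
tool f [0.  2.  2.1] z 72.12 r 54.1 bearing -2.583 clk 10.05
```

```bash
python3 nudge.py '[{"dz": 0.03},{"dz": 0.06},{"dz": 0.08},{"dz": 0.08}]' >/dev/null; python3 f.py;  python3 nudge.py '[{"dz": 0.03},{"dz": 0.06},{"dz": 0.08},{"dz": 0.08}]' >/dev/null; python3 f.py
```

```text
tool f [-0.7  2.6  2.2] z 68.12 r 54.1 bearing -2.583 clk 10.45
tool f [0.2 1.9 2. ] z 64.18 r 54.1 bearing -2.582 clk 10.85
```

Converted, 3.5 mm is 0.07, 3 mm is 0.06.

```bash
python3 nudge.py '[{"dz": 0.03},{"dz": 0.06},{"dz": 0.07},{"dz": 0.07}]' >/dev/null; python3 f.py;  python3 nudge.py '[{"dz": 0.016},{"dz": 0.016}]' >/dev/null; python3 f.py;  python3 nudge.py '[{"dz": 0.01},{"dz": 0.01}]' >/dev/null; python3 f.py
```

```text
tool f [0.  2.3 1.7] z 60.74 r 54.1 bearing -2.582 clk 11.25
tool f [0.3 2.3 1.1] z 60.0 r 54.0 bearing -2.582 clk 11.45
tool f [-1.2  1.  -4.4] z 59.89 r 54.0 bearing -2.582 clk 11.65
```

Converted, 0.5 mm is 0.01.

```bash
python3 nudge.py '[{"dz": 0.01},{"dz": 0.01}]' >/dev/null; python3 f.py; python3 nudge.py '[{"dz": -0.01},{"dz": -0.01},{"dz": -0.01},{"dz": -0.01},{"dz": -0.01}]' 50; python3 nudge.py '[{"dz": -0.4},{"dz": -1},{"dz": -1.6},{"dz": -2},{"dz": -2}]'
python3 - <<'E'
from h import *
s=manip.read_state(); p,d=manip.camera("wrist"); cv2.imwrite("pics/w4.png",p[:,:,::-1])
c=cam("wrist",s); P=cloud(c,d); m=(np.hypot(P[...,0]-503,P[...,1]-22)<14)&(P[...,2]>75)&(P[...,2]<120); print(m.sum(),np.median(P[m],0),P[m].max(0))
E
```

```text
tool f [ -4.1  -0.7 -10.9] z 59.85 r 53.9 bearing -2.581 clk 11.85
clock: 12.35
eef_pos: [503.4, 21.6, 59.5]
eef_rot: [-3.141, 0.0, 0.553]
wrist_force: [0.0, 0.1, 0.2]
finger_gap: 49.7
finger_force: 0.0
clock: 12.85
eef_pos: [504.5, 21.5, 162.0]
eef_rot: [3.139, -0.004, 0.553]
wrist_force: [-0.7, -0.9, 0.4]
finger_gap: 49.9
finger_force: 0.0
732 [504.14110008  21.65207438  86.66922678] [514.81864569  32.62232271  88.94669386]
```

View pics/w4.png

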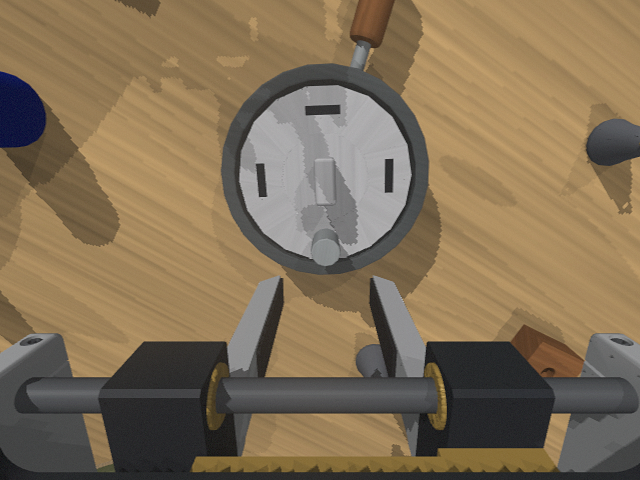

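The picture shows the pin head at (325,248) standing upright on the plate, its top measured at 87 mm, which is fully home. The gripper is clear of everything.

```bash
python3 -c "
from cell import manip
print(manip.sign_off())"
```

```text
the job is handed in; nothing more can be done
None
```

The index pin is fully home in the hidden socket with its head down on the gate plate. It is released and the arm is clear; the highest downward force I read was about 15 N, no other object was touched, and I handed the job in at about 13 s.

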